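# Hang the pail on the carousel and hold it at the front

### The arm

A 7-joint arm with a two-finger parallel gripper is mounted at the origin on a cart in front of the work surface, level with it; the furniture and walls round the work are solid. World frame = base frame: x ahead of the robot, y to its left, z up, the work surface at z = 0. Lengths are in m, angles in rad, forces in N, time in s.
With the tool pointing down it reaches from about 0.425 to 0.925 m from the base axis. Payload 6.8 kg.
Tool frame: the origin (TCP) lies at the very end of the fingers, on their centre line; the grasp point (between the pads) lies 19 mm behind it; z points along the fingers, y is the line along which they close (so a half turn about z gives the same grasp; the last joint's range is limited). The gripper opens to 85 mm and grips with 20 to 120 N. Pads are 22 mm wide; open, the fingers measure 114 mm over their backs; the gripper's body (76 mm by 85 mm) begins 54 mm behind the grasp point. The pads swing forward as they close: fully open they stand 13 mm farther back than shut.
Start: joints at [1.152, 0.477, 0.022, 1.555, -0.011, 1.109, -0.083], TCP at [0.206, -0.643, 0.231] pointing down, gripper open.
Joint ranges: [-2.96, 2.96], [-0.34, 2.1], [-1.41, 1.46], [0.24, 2.44], [-1.37, 4.51], [0.17, 1.92], [-2.96, 2.96]. Speed limits (rad/s): [2.39, 2.39, 3.14, 3.14, 3.14, 3.14, 3.14].

### API

Orientations are given as a unit quaternion [w, x, y, z].
In Python, from station import bot gives the robot as it stands. The module is installed in compiled form; this text tells all that it offers.
- The arm moves only by the shell command python3 -m jog 'ROWS' [OPENING] [FORCE]. ROWS is JSON, a list of rows, each a list of 4 numbers: the shift along the tool's x, y, z in cm, then the turn about the tool's z in rad. In form: [[x, y, z, spin], ...]. A call has 1 to 20 rows; each row is the pose to reach, as a shift and turn from the pose commanded when the call began, along the tool's axes at that moment; what a row does not reach only later rows make up. A row lasts 1/12 s, in which the tool goes at most 41.7 mm and 7.16 degrees, less where a joint would pass 70% of its speed; a pose out of reach is approached as far as the arm can. A call with a gripper value outside its range is refused whole. OPENING is the closure, from -1 (fully open) to 1 (shut), set as the call begins (- or left out, the last holds). The fingers move at their own pace and stop on an object; FORCE is the grip in N (left out, the last holds). Time passes only in rows, so rows that repeat a pose let the fingers close. It gives the time, the measured TCP pose, the force, the opening and the grip force at its end, in the units of the state.
- bot.get_obs(): the state, without advancing time (a new reading comes with each control period).
- bot.read_camera(name): name is "scene" or "top"; returns a dict with "pixels" (400x640x3 uint8, red, green, blue), "depth" (400x640 float32, m along the optical axis (not along the pixel's ray), 0 where there is no reading), "fovy" (degrees; the focal length in pixels is half the picture's height over the tangent of half this angle, whatever the lens; pixels are square), "cx", "cy" (the principal point, pixels), "distortion" ([k1, k2, p1, p2, k3] as OpenCV has them; the pictures are not rectified), "pose" (4x4, takes a point from camera to world coordinates). Camera axes: x right, y down, z forward; pixel columns grow to the right and rows downward; lengths in m; the calibration is good to about 2 mm. A picture is of the moment at which its call begins.
- bot.hand_in(): hands the job in; it is judged then, once.
The state is a dict: "t": time; "q": joint angles; "joint_vel": joint speeds; "joint_torque": joint torques, N m; "eef_pos": TCP position; "tool_rot": TCP orientation; "contact_force": force on the tool from outside, world axes, zero at the start; "torque": the same for the moment, N m; "gripper_width": opening from 0.0 (shut) to 1.0 (fully open); "grasp_force": force on a finger pad.
Only numpy, scipy, OpenCV 4.12 (cv2) and the standard library are available. Lean on these libraries where they do the work, as an engineer would, in place of code of your own. Each camera call takes 0.05 s, during which the arm holds its last target. There are 200 camera calls.

### The job

Hang the small steel pail by its wire bail on the red hook of the bench carousel and let go of it. Then turn the carousel by its black crank knob until the red hook with the pail stands over the yellow pointer of the foot, and finish while still gripping the crank knob so that the carousel is held still there. Leave the other things on the bench alone.

Things in the scene. Friction and masses are not known exactly. Their poses are not given: they have to be found in the camera images.
- pail: Steel pail, about 110 g, rim 60 mm across, 45 mm high. A stiff 6 mm wire bail stands over it in its y-z plane: from the rim at y = +-28 mm to y = +-25 mm at height 80 mm, then to a mid peak at 105 mm (wire centre). An 8 mm stem on the peak bears an orange grip tab, 10 mm thick along x, 26 mm wide along y, 122 to 148 mm high. Origin: centre of the underside, z up. Starts standing on the bench.
- pail_bail (a point): Underside of the bail's peak, 102 mm above the pail's underside: the point that rests in the hook. It moves with the pail.
- carousel: Fixed grey round foot, 172 mm across, 18 mm high, with a yellow pointer that reaches 120 mm from the axis. Origin: on the turning axis at bench level; -x of this frame runs along the pointer. On it turns a black deck (176 mm across, top at 32 mm) with a column on the axis (30 mm across, to 172 mm) and, fixed at the two sides between hook and crank, a bottle (to 144 mm) and a reel.
- hook_seat (a point): Lowest point of the red hook's valley (top of the 8 mm bar), 80 mm from the axis, 148 mm above the bench. It turns with the carousel; its -x axis points outward along the hook. From the column the hook runs out level (bar centre 157 mm high) to 54 mm from the axis, dips into this valley and turns up to a tip 98 mm from the axis with its top at 164 mm.
- crank_knob: Black round crank knob, 20 mm in diameter, on an arm across the column from the hook, 75 mm from the carousel's axis. Origin: foot of the knob on its own axis, 166 mm above the bench; it stands from 167 to 204 mm; the arm under it lies below 166 mm. It spins freely on its pin, so it can be carried round the carousel's axis in a fixed grip without turning the hand.
- turret (a joint): Turn of the carousel in rad, counter-clockwise from above positive; 0 when the red hook stands over the yellow pointer and the crank knob is on the far side of the column. Stops at -3.6 and 3.6. It starts between 0.9 and 3.2; friction about 0.8 N at the knob; it stays where it is left.
- screw_dish: Round metal dish with screws, 90 mm across, 18 mm high, a bystander. Origin: centre of the underside.
- parts_box: Small lidded plastic box with a blue lid, 53x75x26 mm, a bystander. Origin: centre of the underside.
- small_carton_2: Brown carton, 66x99x51 mm, a bystander. Origin: centre of the underside.
- screwdriver_1: Screwdriver with a red handle, 197 mm long, a bystander lying on the bench.
Not all that is in view belongs to the job. What is shaped like the pail but blue is not meant.

How it is judged:
On the way, in this order (a step that is already met when the one before it is completed fails the run):
1. the pail hangs by its bail in the red hook, let go by the gripper (distance between pail_bail and hook_seat below 0.012 m and angle between pail's own z axis and vertical below 0.35 rad and contact force between the arm and pail below 0.05 N), for 0.3 s.
2. the carousel, the pail still on its hook, is turned to the pointer and the crank knob is gripped (value of joint turret between -0.12 and 0.12 rad and distance between pail_bail and hook_seat below 0.012 m and contact force between the fingers and crank_knob above 2 N), for 0.2 s.
At the end, for the whole second after the job is handed in: The pail hangs by its bail in the red hook (bail peak within 12 mm of the valley, pail within 20 degrees of upright, untouched by the robot), the hook is within 7 degrees of the yellow pointer, and the fingers grip the crank knob with over 2 N, the carousel still (under 0.05 rad/s) (all of step 2 and velocity of joint turret between -0.05 and 0.05 rad/s and angle between pail's own z axis and vertical below 0.35 rad and contact force between the arm and pail below 0.05 N); the arm keeps its last pose, push and grip.
It fails at once if a bystander (dish, parts box, carton, screwdriver) is moved more than 30 mm (distance of any of screw_dish, parts_box, small_carton_2, screwdriver_1 from where it was at the start of the episode above 0.03 m).
It also fails if it takes over 48 s, if anything falls off the work surface, if the arm or the gripper's body presses on something with over 40 N, if the wrist force passes 120 N, or if a joint passes its speed limit or range.

## Working session

There is one attempt and no reset: what is moved stays moved. The work goes in short steps, Python scripts to look and compute and a shell command to move; the robot and the scene stay as the last step left them, time stands still between calls to the robot, and variables do not carry over. Pictures are saved under pics/ and viewed, at most 10 in all, crops included, and the job is handed in when it is done.

```bash
mkdir -p pics
cat > h.py <<'E'
import numpy as np, cv2, pickle
from station import bot
def grab(n):
    c=bot.read_camera(n); pickle.dump(c,open(n+'.pkl','wb')); return c
def load(n): return pickle.load(open(n+'.pkl','rb'))
def K(c):
    f=c['pixels'].shape[0]/2/np.tan(np.radians(c['fovy'])/2)
    return np.array([[f,0,c['cx']],[0,f,c['cy']],[0,0,1.]])
def cloud(c):
    h,w=c['depth'].shape
    u,v=np.meshgrid(np.arange(w),np.arange(h))
    p=cv2.undistortPoints(np.stack([u,v],-1).reshape(-1,1,2).astype(float),K(c),np.array(c['distortion'],float)).reshape(h,w,2)
    P=np.dstack([p,np.ones((h,w))])*c['depth'][...,None]
    T=np.array(c['pose']); return P@T[:3,:3].T+T[:3,3]
def ray(c,u,v,z):
    p=cv2.undistortPoints(np.array([[[u,v]]],float),K(c),np.array(c['distortion'],float)).ravel()
    T=np.array(c['pose']); d=T[:3,:3]@np.array([p[0],p[1],1]); o=T[:3,3]
    return o+d*(z-o[2])/d[2]
def save(c,name): cv2.imwrite('pics/'+name,cv2.cvtColor(c['pixels'],cv2.COLOR_RGB2BGR))
E
python3 - <<'E'
from h import *
for n in('scene','top'):
    c=grab(n); save(c,n+'0.png'); print(n,np.round(c['pose'],3).tolist(),c['fovy'],c['cx'],c['cy'],c['distortion'])
o=bot.get_obs(); print({k:np.round(v,3) for k,v in o.items()})
E
```

```text
scene [[-0.916, -0.248, 0.315, 0.171], [-0.4, 0.608, -0.686, 0.983], [-0.021, -0.754, -0.656, 0.93], [0.0, 0.0, 0.0, 1.0]] 44.879638373380615 327.7008553529263 193.5913486626753 [-0.13791305  0.          0.          0.          0.        ]
top [[-0.027, -0.995, 0.094, 0.429], [-1.0, 0.028, 0.004, 0.163], [-0.007, -0.094, -0.996, 1.318], [0.0, 0.0, 0.0, 1.0]] 46.87253675993884 322.13021626954156 196.57065095035512 [0.02252264 0.         0.         0.         0.        ]
{'t': np.float64(0.1), 'q': array([ 1.152,  0.478,  0.022,  1.556, -0.011,  1.109, -0.083]), 'joint_vel': array([ 0.   , -0.002,  0.001, -0.002,  0.   ,  0.   , -0.001]), 'joint_torque': array([ 4.0000e-03, -5.9776e+01,  1.6140e+00, -2.8195e+01,  1.3000e-02,
        5.0000e-03,  0.0000e+00]), 'eef_pos': array([ 0.206, -0.642,  0.23 ]), 'tool_rot': array([-0.001,  0.988,  0.155, -0.   ]), 'contact_force': array([ 0.088,  1.199, -0.786]), 'torque': array([0.005, 0.011, 0.004]), 'grasp_force': np.float64(0.0), 'gripper_width': np.float64(0.998)}
```

View pics/scene0.png

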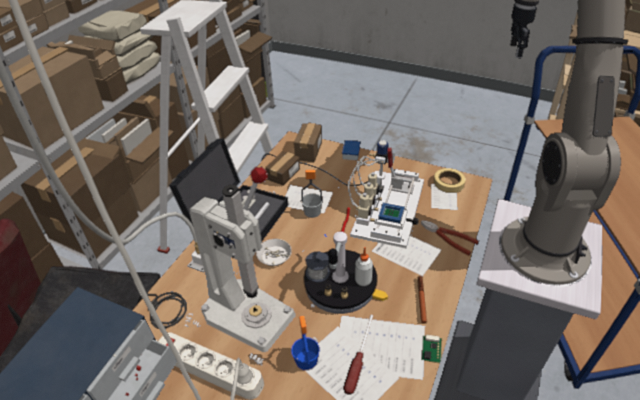

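View pics/top0.png

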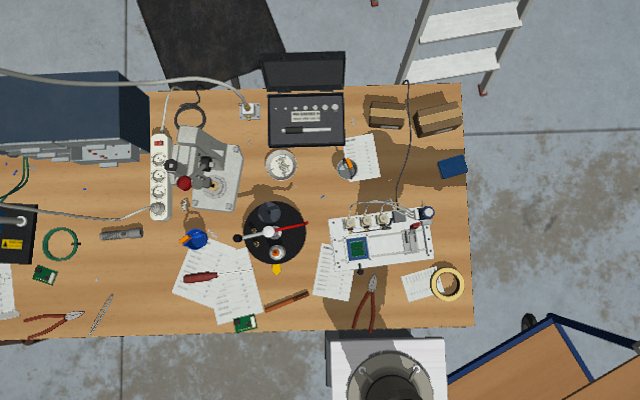

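Scene view: the carousel is at about (340,280), the steel pail with its orange tab at (312,195), and the blue decoy at (305,345). Top view: the carousel is at (274,228) and its pointer at (277,268). The red hook points right to about (305,223), the knob is at about (238,238), and the pail is at (346,168).

```bash
cat > m.py <<'E'
from h import *
def comps(c,mask,amin=4):
    n,l,s,ce=cv2.connectedComponentsWithStats(mask.astype(np.uint8))
    return [(s[i,4],ce[i],l==i) for i in range(1,n) if s[i,4]>=amin]
c=load('top'); P=cloud(c); hsv=cv2.cvtColor(c['pixels'],cv2.COLOR_RGB2HSV); H,S,V=[hsv[...,i].astype(int) for i in range(3)]
def show(name,m,z):
    for a,ce,mm in comps(c,m):
        q=P[mm&(c['depth']>0)]
        print(name,a,ce.round(1),'ray',ray(c,*ce,z).round(4),'depthz',np.percentile(q[:,2],[10,50,90]).round(3), 'med',np.median(q,0).round(3))
R=np.zeros(H.shape,bool); R[140:290,225:375]=1
show('orange',R&(H>5)&(H<20)&(S>180)&(V>150),.148)
show('red',R&((H<5)|(H>174))&(S>170)&(V>100),.16)
show('yellow',R&(H>20)&(H<32)&(S>180)&(V>130),.018)
z=P[...,2]
show('high>.16',R&(z>.16)&(z<.3)&(P[...,0]<.55),.204)
show('col',R&(z>.1)&(z<.3)&(P[...,0]<.55),.172)
show('pail',R&(z>.03)&(z<.2)&(P[...,0]>.55),.045)
show('deck',R&(V<60)&(z>.02)&(z<.045),.032)
E
python3 m.py
python3 - <<'E'
from h import *
a=load('top')['pixels'][140:280,225:385]; cv2.imwrite('pics/c1.png',cv2.resize(a,None,fx=5,fy=4.3*5/4.3/1.25,interpolation=cv2.INTER_CUBIC)[...,::-1])
b=load('scene')['pixels'][155:315,280:440]; cv2.imwrite('pics/c2.png',cv2.resize(b,None,fx=3.7,fy=3.7,interpolation=cv2.INTER_CUBIC)[...,::-1])
E
```

```text
orange 41 [348.9 162.8] ray [0.6251 0.0971 0.148 ] depthz [0.143 0.148 0.149] med [0.625 0.097 0.148]
orange 19 [275.6 252.9] ray [0.4009 0.289  0.148 ] depthz [0.114 0.116 0.121] med [0.4   0.292 0.116]
red 84 [290.6 226.4] ray [0.4661 0.2491 0.16  ] depthz [0.148 0.158 0.162] med [0.467 0.249 0.158]
yellow 76 [276.  268.4] ray [0.3547 0.3027 0.018 ] depthz [0.007 0.012 0.015] med [0.355 0.303 0.012]
high>.16 8 [306.6 222.5] ray [0.473  0.2069 0.204 ] depthz [0.16  0.161 0.164] med [0.475 0.208 0.161]
high>.16 6 [289.8 226.2] ray [0.4653 0.2476 0.204 ] depthz [0.161 0.161 0.163] med [0.466 0.25  0.161]
high>.16 253 [256.1 233.8] ray [0.4491 0.3292 0.204 ] depthz [0.162 0.168 0.201] med [0.449 0.328 0.168]
high>.16 9 [283.2 227.8] ray [0.4618 0.2637 0.204 ] depthz [0.162 0.162 0.164] med [0.463 0.268 0.162]
col 40 [363.5 202.6] ray [0.5199 0.0654 0.172 ] depthz [0.11  0.131 0.141] med [0.523 0.06  0.131]
col 66 [367.1 220. ] ray [0.4762 0.058  0.172 ] depthz [0.103 0.107 0.116] med [0.479 0.052 0.107]
col 63 [350.4 222.3] ray [0.4718 0.0997 0.172 ] depthz [0.104 0.107 0.113] med [0.4
[... 513 characters left out ...]
]
pail 24 [313.5 143.5] ray [0.6996 0.1886 0.045 ] depthz [0.03  0.033 0.036] med [0.702 0.189 0.033]
pail 19 [329.1 143.3] ray [0.699 0.145 0.045] depthz [0.03  0.033 0.035] med [0.702 0.145 0.033]
pail 172 [348.3 166.8] ray [0.6311 0.0932 0.045 ] depthz [0.036 0.05  0.148] med [0.625 0.095 0.05 ]
deck 190 [305.4 144. ] ray [0.7019 0.2117 0.032 ] depthz [0.023 0.031 0.035] med [0.701 0.21  0.031]
deck 825 [272.9 218.2] ray [0.4944 0.3075 0.032 ] depthz [0.028 0.031 0.034] med [0.491 0.291 0.031]
deck 9 [269. 212.] ray [0.5119 0.318  0.032 ] depthz [0.029 0.034 0.041] med [0.512 0.318 0.034]
deck 1191 [277.6 244.6] ray [0.4207 0.2955 0.032 ] depthz [0.028 0.031 0.034] med [0.423 0.286 0.031]
```

View pics/c1.png

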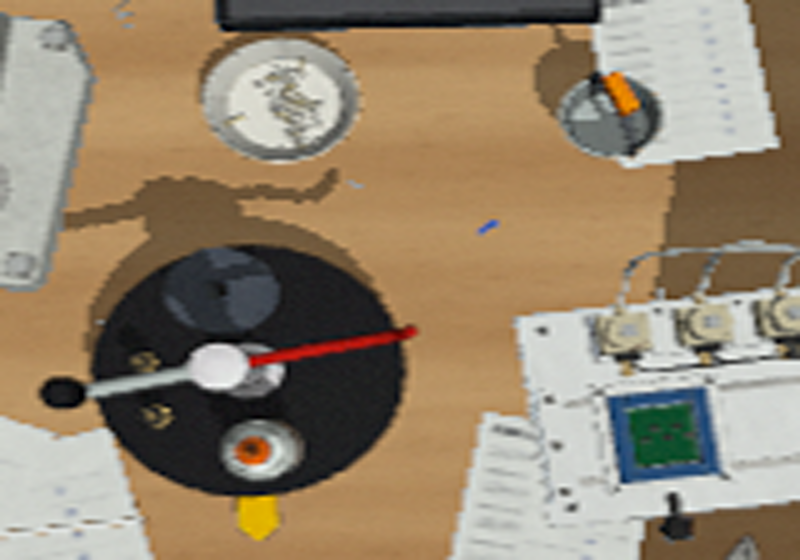

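View pics/c2.png

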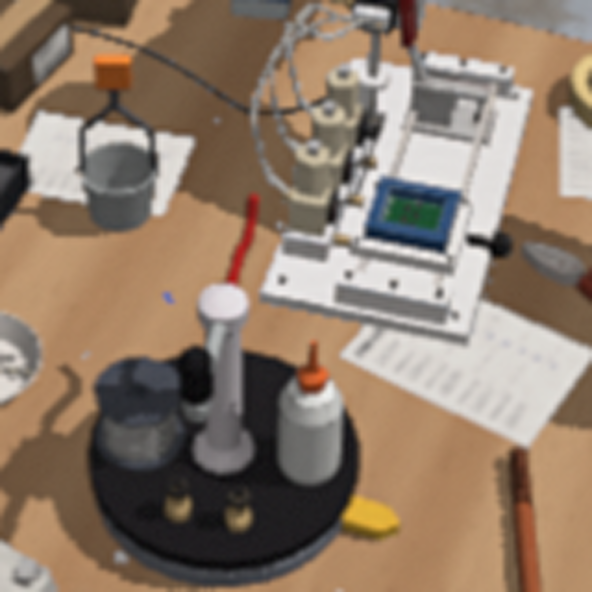

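Crop views: in the top crop the column top is at about (268.6,231.8) full-frame, the knob top at (237.4,238) and the hook tip at (307,223). The tab lies diagonally at (349,163). In the scene crop the pail stands upright with its bail spread roughly across the view.

```bash
cat > m2.py <<'E'
from h import *
c=load('top'); P=cloud(c); hsv=cv2.cvtColor(c['pixels'],cv2.COLOR_RGB2HSV); H,S,V=[hsv[...,i].astype(int) for i in range(3)]
R=np.zeros(H.shape,bool); R[210:290,225:315]=1
z=P[...,2]
def rays(m,zz): v,u=np.nonzero(m); return np.array([ray(c,a,b,zz) for a,b in zip(u,v)])[:,:2]
kn=R&(z>.185)&(z<.22); kp=rays(kn,.204); k=(kp.max(0)+kp.min(0))/2; print('knob',kn.sum(),k,np.ptp(kp,axis=0))
x=np.zeros_like(R);x[222:242,260:277]=1
cm=x&(z>.163)&(z<.18)&(S<40)&(V>150); cp=rays(cm,.172); print('col',cm.sum(),cp.mean(0),(cp.max(0)+cp.min(0))/2,np.ptp(cp,axis=0))
red=R&((H<5)|(H>174))&(S>150)&(V>80)&(z>.13); rp=rays(red,.160); 
d=cv2.fitLine(rp.astype(np.float32),cv2.DIST_L2,0,.01,.01).ravel(); d=d if d[1]<0 else -d; print('hook line',d,'far',rp[np.argmin(rp[:,1])])
# deck circle from edge
dk=R.copy();dk[170:300,225:325]=1; dk=dk&(V<60)&(z>.02)&(z<.045)
ct=max(cv2.findContours(cv2.morphologyEx(dk.astype(np.uint8),cv2.MORPH_CLOSE,np.ones((9,9))),cv2.RETR_EXTERNAL,cv2.CHAIN_APPROX_NONE)[0],key=len)
e=np.array([ray(c,*p[0],.032)[:2] for p in cv2.convexHull(ct)]); (ex,ey),er=cv2.minEnclosingCircle(e.astype(np.float32)); print('deck',ex,ey,er)
ye=R&(H>20)&(H<32)&(S>180)&(V>130); yp=rays(ye,.015); print('pointer',yp.mean(0),yp[np.argmin(yp[:,0])])
# pail
Q=np.zeros_like(R);Q[150:190,330:375]=1
o=Q&(H>5)&(H<20)&(S>150)&(z>.143); op=rays(o,.148); print('tab',op.mean(0),cv2.minAreaRect(op.astype(np.float32)*1000))
pm=Q&(z>.02)&(z<.052)&(S<60); pp=P[pm][:,:2]; print('rim depth',pm.sum(),cv2.minEnclosingCircle(pp.astype(np.float32)))
s=load('scene'); PS=cloud(s); h=cv2.cvtColor(s['pixels'],cv2.COLOR_RGB2HSV).astype(int)
N=(np.hypot(PS[...,0]-.628,PS[...,1]-.096)<.05)
so=N&(h[...,0]>5)&(h[...,0]<20)&(h[...,1]>150)&(PS[...,2]>.11); print('scene tab',so.sum(),np.median(PS[so],0),PS[so].min(0),PS[so].max(0))
for nm,Z,m in(('top',P,Q&(z>.055)&(z<.118)),('scene',PS,N&(PS[...,2]>.055)&(PS[...,2]<.118))):
    b=Z[m]; print(nm,'bail',len(b),b.mean(0),cv2.minAreaRect(b[:,:2].astype(np.float32)*1000))
    for q in b[np.argsort(b[:,1])][::max(1,len(b)//12)]: print('   ',q.round(3))
E
python3 m2.py
```

```text
knob 59 [0.44154855 0.37527531] [0.01704393 0.01930273]
col 104 [0.45539703 0.30418536] [0.4558299  0.30569122] [0.02505995 0.03228585]
hook line [ 0.18356514 -0.98300755  0.46616417  0.24882661] far [0.47591651 0.20770108]
deck 0.4558112323284149 0.3046009838581085 0.08692736178636551
pointer [0.35450779 0.30302452] [0.33909848 0.30053483]
tab [0.62549073 0.09679661] ((625.81201171875, 96.79147338867188), (25.44602394104004, 9.107396125793457), 21.13319206237793)
rim depth 99 ((0.625652551651001, 0.09642168879508972), 0.029970016330480576)
scene tab 82 [0.6253273  0.10138211 0.14052019] [0.61377311 0.08989604 0.12395332] [0.63752301 0.10900286 0.15069714]
top bail 32 [0.62080695 0.09488786 0.08617774] ((625.5382080078125, 97.0196533203125), (57.108558654785156, 6.938780307769775), 22.566762924194336)
    [0.6   0.085 0.064]
    [0.608 0.086 0.083]
    [0.602 0.086 0.084]
    [0.601 0.088 0.073]
    [0.615 0.089 0.091]
    [0.612 0.089 0.091]
    [0.607 0.089 0.09 ]
    [0.61  0.092 0.09 ]
    [0.617 0.092 0.096]
    [0.617 0.094 0.096]
    [0.622 0.097 0.098]
    [0.633 0.102 0.096]
    [0.645 0.104 0.091]
    [0.639 0.104 0.095]
    [0.65  0.106 0.08 ]
    [0.652 0.108 0.071]
scene bail 91 [0.62520266 0.09985193 0.08621019] ((625.3757934570312, 99.42724609375), (57.24359130859375, 10.372088432312012), 21.270584106445312)
    [0.6   0.086 0.057]
    [0.601 0.089 0.078]
    [0.611 0.091 0.09 ]
    [0.605 0.093 0.083]
    [0.616 0.094 0.098]
    [0.623 0.097 0.105]
    [0.616 0.1   0.099]
    [0.624 0.101 0.105]
    [0.632 0.103 0.097]
    [0.641 0.105 0.088]
    [0.64  0.106 0.093]
    [0.649 0.109 0.067]
    [0.652 0.11  0.06 ]
```

```bash
cat > go.py <<'E'
# usage: go.py x y z [yaw of tool y, deg]
import sys,numpy as np
from station import bot
from scipy.spatial.transform import Rotation as R
o=bot.get_obs(); w,x,y,z=o['tool_rot']; r=R.from_quat([x,y,z,w]).as_matrix()
a=[float(v) for v in sys.argv[1:]]
yaw=np.degrees(np.arctan2(r[1,1],r[0,1])); print('t',round(float(o['t']),2),'pos',o['eef_pos'].round(4),'yaw',yaw.round(1),'tilt',r[:,2].round(3),'q',np.round(o['q'],2),'F',np.round(o['contact_force'],1),'w',np.round(o['gripper_width'],3),'g',np.round(o['grasp_force'],1))
if len(a)>=3: print('shift cm',(100*r.T@(np.array(a[:3])-o['eef_pos'])).round(2))
if len(a)>3: print('spin',np.radians(-((a[3]-yaw+180)%360-180)).round(3))
E
python3 go.py .6256 .097 .33 22
python3 - <<'E'
from h import *
P=np.vstack([cloud(load(n))[load(n)['depth']>0].reshape(-1,3) for n in('top','scene')])
for y0 in np.arange(-.6,.2,.1):
    m=(P[:,1]>y0)&(P[:,1]<y0+.1)&(P[:,0]>.2)&(P[:,0]<.75)&(P[:,2]<.6); 
    if m.any(): i=P[m][np.argmax(P[m][:,2])]; print(round(y0,1),i.round(3))
E
```

```text
t 0.1 pos [ 0.2062 -0.6422  0.2304] yaw -72.2 tilt [-0.001  0.002 -1.   ] q [ 1.15  0.48  0.02  1.56 -0.01  1.11 -0.08] F [ 0.1  1.2 -0.8] w 0.998 g 0.0
shift cm [ 62.53 -57.57  -9.87]
spin -1.644
-0.6 [ 0.202 -0.598  0.437]
-0.5 [ 0.434 -0.492 -0.718]
-0.3 [ 0.741 -0.201  0.076]
-0.2 [ 0.5   -0.105  0.146]
-0.1 [ 0.459 -0.066  0.155]
-0.0 [0.637 0.097 0.153]
0.1 [0.632 0.102 0.151]
```

```bash
python3 -m jog '[[3,-2.8,-1,-0.09],[6,-5.6,-2,-0.18],[9,-8.3,-2,-0.27],[12,-11.1,-2,-0.36],[15,-13.8,-2,-0.45],[18,-16.6,-2,-0.54],[21,-19.3,-2,-0.63],[24,-22.1,-2,-0.72],[27,-24.9,-2,-0.81],[30,-27.6,-2,-0.9],[33,-30.4,-2,-0.99],[36,-33.1,-2,-1.08],[39,-35.9,-2,-1.17],[42,-38.7,-2,-1.26],[45,-41.4,-2,-1.35],[48,-44.2,-2,-1.44],[51,-47,-2,-1.53],[54,-49.7,-2,-1.6],[57,-52.5,-2,-1.644],[60,-55.2,-2,-1.644]]' -0.3; python3 go.py .6256 .097 .2 22
```

```text
t: 1.77
eef_pos: [0.6093, 0.068, 0.2509]
tool_rot: [-0.0, 0.558, 0.83, -0.0]
contact_force: [1.0, -0.4, 0.1]
gripper_width: 0.65
grasp_force: 0.0
t 1.77 pos [0.6093 0.068  0.2509] yaw 22.1 tilt [-0.001 -0.    -1.   ] q [ 0.24  0.42 -0.61  1.66  0.26  1.15 -0.05] F [ 1.  -0.4  0.1] w 0.65 g 0.0
shift cm [2.07 2.61 5.09]
spin 0.002
```

```bash
python3 -m jog '[[1,1.3,2],[2.1,2.6,4],[2.1,2.6,5],[2.1,2.6,5]]' 2>&1 | tail -2;  python3 -m jog '[[1,1.3,2,0],[2.1,2.6,4,0],[2.1,2.6,5,0],[2.1,2.6,5,0]]'; python3 go.py .6256 .0975 .118 22
```

```text
invalid input
t: 2.1
eef_pos: [0.6232, 0.0956, 0.198]
tool_rot: [-0.002, 0.558, 0.83, -0.002]
contact_force: [-0.3, -0.3, -0.5]
gripper_width: 0.652
grasp_force: 0.0
t 2.1 pos [0.6232 0.0956 0.198 ] yaw 22.1 tilt [-0.006 -0.001 -1.   ] q [ 0.18  0.51 -0.59  1.66  0.31  1.07 -0.12] F [-0.3 -0.3 -0.5] w 0.652 g 0.0
shift cm [0.07 0.34 8.  ]
spin 0.002
```

```bash
python3 -m jog '[[0,0,0,0],[0,0,0,0],[0,0,3,0],[0,0,5.5,0],[0,0,7.5,0],[0,0,8.2,0],[0,0,8.2,0],[0,0,8.2,0],[0,0,8.2,0]]'; python3 go.py .6256 .0975 .118 22
```

```text
t: 2.85
eef_pos: [0.6264, 0.0956, 0.1214]
tool_rot: [0.001, 0.559, 0.829, 0.001]
contact_force: [0.5, 1.2, 0.3]
gripper_width: 0.644
grasp_force: 0.0
t 2.85 pos [0.6264 0.0956 0.1214] yaw 22.0 tilt [ 0.003  0.001 -1.   ] q [ 0.15  0.59 -0.56  1.73  0.37  0.93 -0.17] F [0.5 1.2 0.3] w 0.644 g 0.0
shift cm [ 0.21 -0.01  0.34]
spin -0.001
```

```bash
python3 -m jog '[[0,0,0,0],[0,0,0,0],[0,0,0,0],[0,0,0,0],[0,0,0,0],[0,0,0,0],[0,0,0,0],[0,0,0,0],[0,0,0,0],[0,0,0,0]]' 1 30; python3 go.py .484 .157 .278 10.6
```

```text
t: 3.68
eef_pos: [0.6261, 0.0959, 0.1204]
tool_rot: [0.001, 0.559, 0.829, 0.001]
contact_force: [0.0, -0.6, 6.9]
gripper_width: 0.301
grasp_force: 30.5
t 3.68 pos [0.6261 0.0959 0.1204] yaw 22.0 tilt [ 0.002  0.    -1.   ] q [ 0.15  0.59 -0.56  1.73  0.38  0.93 -0.17] F [ 0.  -0.6  6.9] w 0.301 g 30.5
shift cm [ 10.98 -10.85 -15.79]
spin 0.199
```

```bash
python3 -m jog '[[0,0,-2,0],[0,0,-5,0],[0,0,-9,0],[1,-1,-12,0],[3,-3,-14,0],[5,-5,-15,0.05],[7,-7,-15.8,0.1],[9,-9,-15.8,0.15],[10,-10,-15.8,0.199],[11,-10.9,-15.8,0.199],[11,-10.9,-15.8,0.199],[11,-10.9,-15.8,0.199],[11,-10.9,-15.8,0.199],[11,-10.9,-15.8,0.199]]'; python3 go.py .484 .157 .2 10.6
python3 - <<'E'
from h import *
for n in('scene','top'): save(grab(n),n+'1.png')
s=load('scene'); t=load('top')
a=cv2.resize(s['pixels'][130:330,250:450],None,fx=2,fy=2); b=cv2.resize(t['pixels'][120:320,220:420],None,fx=2,fy=2)
cv2.imwrite('pics/c3.png',np.hstack([a,b])[...,::-1])
E
```

```text
t: 4.85
eef_pos: [0.4839, 0.156, 0.277]
tool_rot: [-0.0, 0.639, 0.769, -0.0]
contact_force: [0.8, 0.7, -1.0]
gripper_width: 0.298
grasp_force: 29.8
t 4.85 pos [0.4839 0.156  0.277 ] yaw 10.5 tilt [-0.  0. -1.] q [ 0.14  0.22 -0.66  1.86  0.15  1.12 -0.39] F [ 0.8  0.7 -1. ] w 0.298 g 29.8
shift cm [0.1  0.03 7.7 ]
spin -0.001
```

View pics/c3.png

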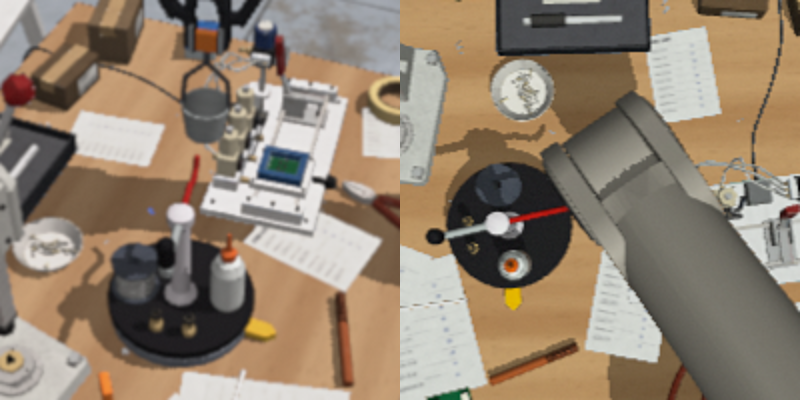

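The pail hangs upright in the fingers, with its tab at about (207,37) in the left half. The hook and carousel have not moved. I'll measure the pail's actual position relative to the tool from the scene camera.

Run:
```python
from h import *
s=load('scene'); PS=cloud(s); zb=.277-.1204
z=PS[...,2]-zb; N=np.hypot(PS[...,0]-.484,PS[...,1]-.156)<.05
b=PS[N&(z>.052)&(z<.112)]; print(len(b),b.mean(0),cv2.minAreaRect(b[:,:2].astype(np.float32)*1000))
for lo,hi in((.06,.08),(.08,.095),(.095,.112)): q=PS[N&(z>lo)&(z<hi)]; print(len(q),q.mean(0).round(4))
h=cv2.cvtColor(s['pixels'],cv2.COLOR_RGB2HSV).astype(int)
so=N&(h[...,0]>5)&(h[...,0]<20)&(h[...,1]>150); print('tab',PS[so].mean(0),PS[so].min(0)[2],PS[so].max(0)[2])
v,u=np.nonzero(so); print('tab ray at face', u.mean(),v.mean())
# hook in scene for the same-camera relative check
R=((h[...,0]<5)|(h[...,0]>174))&(h[...,1]>150)&(PS[...,2]>.135)&(PS[...,2]<.175)&(np.hypot(PS[...,0]-.4556,PS[...,1]-.3045)<.12); q=PS[R]; print('hook',len(q)); print(q[np.argsort(q[:,1])][::max(1,len(q)//10)].round(3))
```

```text
126 [0.4830405  0.15998081 0.24152638] ((484.152587890625, 160.23489379882812), (60.00325393676758, 8.134108543395996), 10.269939422607422)
33 [0.4849 0.1605 0.2267]
40 [0.4818 0.1597 0.2447]
41 [0.4837 0.1601 0.2589]
tab [0.48450348 0.1631059  0.29559414] 0.2805516961449631 0.3100500044657786
tab ray at face 352.08035714285717 149.88392857142858
hook 59
[[0.472 0.212 0.162]
 [0.472 0.215 0.159]
 [0.474 0.217 0.153]
 [0.472 0.222 0.152]
 [0.469 0.23  0.15 ]
 [0.467 0.242 0.155]
 [0.464 0.25  0.157]
 [0.467 0.259 0.161]
 [0.463 0.264 0.161]
 [0.461 0.268 0.159]
 [0.464 0.274 0.16 ]
 [0.464 0.278 0.161]]
```

```bash
python3 -m jog '[[0,0,3,0],[0,0,6,0],[0,0,7.7,0],[0,0,7.7,0],[0,0,7.7,0],[1.5,0,7.7,0],[3,0,7.7,0],[4.5,0,7.7,0],[6,0,7.7,0],[7.1,0,7.7,0],[7.1,0,7.7,0],[7.1,0,7.7,0],[7.1,0,7.7,0]]'; python3 go.py .471 .226 .168 10.6
python3 - <<'E'
from h import *
s=grab('scene')
cv2.imwrite('pics/c4.png',cv2.resize(s['pixels'][170:320,270:420],None,fx=4,fy=4,interpolation=cv2.INTER_CUBIC)[...,::-1])
E
```

```text
t: 6.03
eef_pos: [0.4704, 0.2256, 0.2007]
tool_rot: [0.0, 0.639, 0.769, 0.0]
contact_force: [0.1, -0.1, -0.5]
gripper_width: 0.297
grasp_force: 29.9
t 6.03 pos [0.4704 0.2256 0.2007] yaw 10.5 tilt [ 0.001 -0.001 -1.   ] q [-0.01  0.33 -0.67  1.92  0.25  0.97 -0.61] F [ 0.1 -0.1 -0.5] w 0.297 g 29.9
shift cm [0.03 0.07 3.27]
spin -0.001
```

View pics/c4.png

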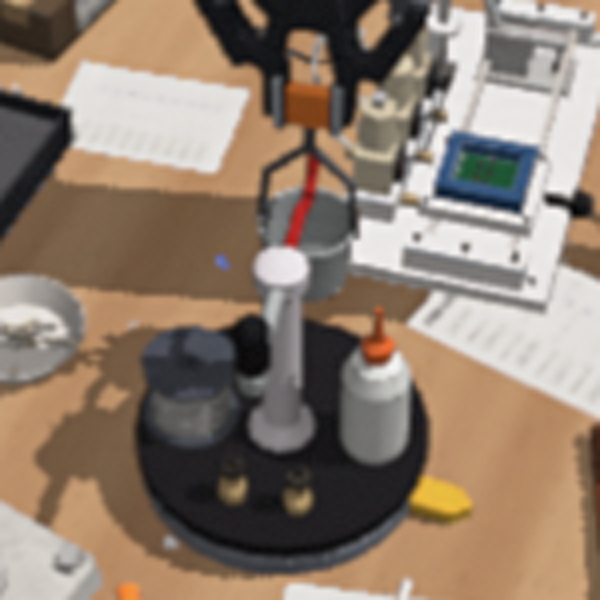

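The red hook passes through the bail at about (313,160) in the crop, below the peak and above the rim, so I can lower the pail.

```bash
python3 -m jog '[[0,0,1,0],[0,0,2,0],[0,0,2.6,0],[0,0,2.9,0],[0,0,3.1,0],[0,0,3.1,0],[0,0,3.1,0]]'; python3 go.py .471 .226 .168 10.6;  python3 -m jog '[[0,0,0.1,0],[0,0,0.2,0],[0,0,0.3,0],[0,0,0.3,0]]'; python3 go.py
```

```text
t: 6.67
eef_pos: [0.4701, 0.2262, 0.1692]
tool_rot: [0.0, 0.639, 0.769, -0.0]
contact_force: [0.5, -0.8, 0.4]
gripper_width: 0.298
grasp_force: 30.0
t 6.67 pos [0.4701 0.2262 0.1692] yaw 10.6 tilt [ 0. -0. -1.] q [-0.03  0.37 -0.65  1.95  0.28  0.91 -0.64] F [ 0.5 -0.8  0.4] w 0.298 g 30.0
shift cm [-0.04  0.09  0.12]
spin -0.0
t: 7.0
eef_pos: [0.4721, 0.2268, 0.1687]
tool_rot: [0.002, 0.639, 0.769, 0.002]
contact_force: [0.2, -4.4, 15.8]
gripper_width: 0.301
grasp_force: 31.8
t 7.0 pos [0.4721 0.2268 0.1687] yaw 10.6 tilt [ 0.005  0.001 -1.   ] q [-0.03  0.37 -0.65  1.95  0.29  0.91 -0.65] F [ 0.2 -4.4 15.8] w 0.301 g 31.8
```

```bash
python3 -m jog '[[-0.2,0,-0.2,0],[-0.2,0,-0.2,0],[-0.2,0,-0.2,0]]'; python3 go.py; python3 -m jog '[[0,0,0,0],[0,0,0,0],[0,0,0,0],[0,0,0,0],[0,0,0,0],[0,0,0,0]]' -0.3; python3 -m jog '[[0,0,-1,0],[0,0,-3,0],[0,0,-6,0],[0,0,-9,0],[0,0,-9,0]]'; python3 go.py .4416 .3755 .26
python3 - <<'E'
from h import *
s=grab('scene');t=grab('top')
cv2.imwrite('pics/c5.png',np.hstack([cv2.resize(i,None,fx=2.6,fy=2.6,interpolation=cv2.INTER_CUBIC) for i in(s['pixels'][170:320,270:420],t['pixels'][150:300,220:370])])[...,::-1])
E
```

```text
t: 7.25
eef_pos: [0.4709, 0.2251, 0.1691]
tool_rot: [0.0, 0.639, 0.769, 0.001]
contact_force: [0.7, -0.5, 7.3]
gripper_width: 0.297
grasp_force: 30.8
t 7.25 pos [0.4709 0.2251 0.1691] yaw 10.6 tilt [ 0.002  0.001 -1.   ] q [-0.03  0.37 -0.65  1.95  0.28  0.91 -0.64] F [ 0.7 -0.5  7.3] w 0.297 g 30.8
t: 7.75
eef_pos: [0.47, 0.2245, 0.1681]
tool_rot: [-0.0, 0.639, 0.769, -0.0]
contact_force: [-0.2, 1.1, -0.3]
gripper_width: 0.65
grasp_force: 0.0
t: 8.17
eef_pos: [0.4727, 0.2268, 0.2647]
tool_rot: [0.002, 0.639, 0.769, 0.004]
contact_force: [0.7, 1.6, -0.1]
gripper_width: 0.648
grasp_force: 0.0
t 8.17 pos [0.4727 0.2268 0.2647] yaw 10.6 tilt [ 0.009  0.004 -1.   ] q [ 0.02  0.26 -0.69  1.84  0.19  1.09 -0.55] F [ 0.7  1.6 -0.1] w 0.648 g 0.0
shift cm [15.18 -0.32  0.51]
```

View pics/c5.png

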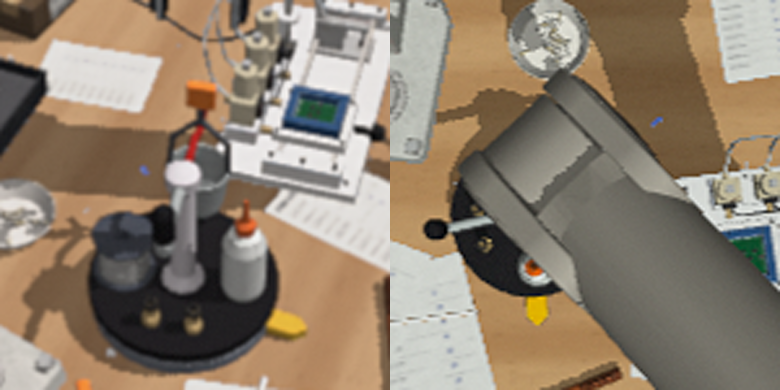

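The pail hangs on the hook, tab at about (200,95) in the left half, and nothing else has moved. Next is the knob, so I'll check clearance around its arc.

```bash
python3 - <<'E'
from h import *
P=np.vstack([cloud(c)[c['depth']>0] for c in [load('scene'),load('top')]])
for x0 in np.arange(.35,.7,.05):
    print(round(x0,2),[round(float(P[m][:,2].max()),2) if (m:=(P[:,0]>x0)&(P[:,0]<x0+.05)&(P[:,1]>y0)&(P[:,1]<y0+.05)&(P[:,2]<.5)).any() else None for y0 in np.arange(.3,.55,.05)])
E
python3 go.py .4416 .3755 .26
```

```text
0.35 [0.12, 0.04, 0.02, 0.02, 0.02, 0.01]
0.4 [0.17, 0.21, 0.01, 0.05, 0.15, 0.05]
0.45 [0.17, 0.2, 0.01, 0.08, 0.15, 0.05]
0.5 [0.08, 0.04, 0.43, 0.42, 0.03, 0.04]
0.55 [0.01, 0.01, 0.43, 0.42, 0.33, 0.04]
0.6 [0.02, 0.02, 0.33, 0.39, 0.32, 0.04]
0.65 [0.02, 0.02, 0.32, 0.32, 0.02, 0.04]
t 8.27 pos [0.4709 0.2251 0.2602] yaw 10.6 tilt [ 0.003  0.001 -1.   ] q [ 0.02  0.26 -0.69  1.85  0.19  1.09 -0.56] F [ 0.8  0.  -0.8] w 0.647 g 0.0
shift cm [15.32 -0.11  0.02]
```

```bash
python3 -m jog '[[3,0,0,0],[6,-0.1,0,0],[9,-0.2,0,0],[12,-0.3,0,0],[15.2,-0.3,0,0],[15.2,-0.3,0,0],[15.2,-0.3,0,0],[15.2,-0.3,0,0]]'; python3 go.py .4416 .3755 .178
```

```text
t: 8.93
eef_pos: [0.4391, 0.3725, 0.2572]
tool_rot: [0.0, 0.639, 0.769, -0.001]
contact_force: [-0.8, -0.5, -0.8]
gripper_width: 0.646
grasp_force: 0.0
t 8.93 pos [0.4391 0.3725 0.2572] yaw 10.6 tilt [-0.001 -0.002 -1.   ] q [-0.25  0.38 -0.72  1.73  0.27  1.14 -0.86] F [-0.8 -0.5 -0.8] w 0.646 g 0.0
shift cm [0.26 0.32 7.92]
```

```bash
python3 go.py .4416 .3755 .178
python3 - <<'E'
from h import *
P=np.vstack([cloud(c)[c['depth']>0] for c in [load('scene')]])
# initial top picture, no arm there
import cv2
s=P[(P[:,0]>.48)&(P[:,0]<.7)&(P[:,1]>.33)&(P[:,1]<.55)&(P[:,2]<.6)]
for zl,zh in((.1,.17),(.17,.25),(.25,.35),(.35,.6)):
    q=s[(s[:,2]>zl)&(s[:,2]<zh)]
    print(zl,len(q),np.percentile(q,[1,99],axis=0).round(3).tolist() if len(q) else '')
    for a in (100,80,60,40,20,0):
        k=np.array([.4556+.075*np.cos(np.radians(a)),.3045+.075*np.sin(np.radians(a))])
        if len(q): d=np.hypot(*(q[:,:2]-k).T); i=d.argsort()[3]; print('  ',a,d[i].round(3),q[i].round(3))
E
```

```text
t 8.93 pos [0.4391 0.3725 0.2572] yaw 10.6 tilt [-0.001 -0.002 -1.   ] q [-0.25  0.38 -0.72  1.73  0.27  1.14 -0.86] F [-0.8 -0.5 -0.8] w 0.646 g 0.0
shift cm [0.26 0.32 7.92]
0.1 901 [[0.576, 0.447, 0.101], [0.699, 0.489, 0.17]]
   100 0.16 [0.576 0.467 0.153]
   80 0.139 [0.577 0.465 0.134]
   60 0.128 [0.577 0.465 0.167]
   40 0.13 [0.577 0.465 0.167]
   20 0.145 [0.577 0.465 0.167]
   0 0.168 [0.577 0.465 0.167]
0.17 832 [[0.558, 0.459, 0.171], [0.697, 0.504, 0.25]]
   100 0.141 [0.559 0.458 0.248]
   80 0.12 [0.559 0.458 0.248]
   60 0.11 [0.559 0.458 0.248]
   40 0.114 [0.559 0.458 0.248]
   20 0.132 [0.559 0.458 0.248]
   0 0.156 [0.559 0.458 0.248]
0.25 2889 [[0.558, 0.438, 0.251], [0.691, 0.506, 0.346]]
   100 0.139 [0.559 0.455 0.294]
   80 0.118 [0.559 0.455 0.294]
   60 0.107 [0.56  0.453 0.29 ]
   40 0.107 [0.579 0.438 0.344]
   20 0.118 [0.582 0.435 0.335]
   0 0.14 [0.581 0.435 0.338]
0.35 759 [[0.537, 0.434, 0.351], [0.602, 0.488, 0.426]]
   100 0.112 [0.539 0.435 0.408]
   80 0.09 [0.537 0.437 0.412]
   60 0.08 [0.539 0.435 0.408]
   40 0.085 [0.539 0.434 0.412]
   20 0.103 [0.54  0.433 0.413]
   0 0.128 [0.551 0.431 0.424]
```

Run:
```python
from h import *
s=grab('scene');t=grab('top'); save(s,'scene6.png'); k=bot.get_obs()['eef_pos']; print(k)
for nm,c in(('s',s),('t',t)):
  P=cloud(c)[c['depth']>0]
  for zl,zh in((.25,.33),(.33,.38),(.38,.44),(.44,.5),(.5,.6)):
    q=P[(P[:,2]>zl+.079*0)&(P[:,2]<zh)&(np.hypot(P[:,0]-k[0],P[:,1]-k[1])<.13)&(P[:,1]<.52)]-k
    ball=np.hypot(q[:,0]+k[0]-.56,q[:,1]+k[1]-.47)<.06; q=q[~ball]
    if len(q)<5: continue
    out=[]
    for a in range(0,360,30):
        d=q[:,:2]@[np.cos(np.radians(a)),np.sin(np.radians(a))]; out.append(round(float(np.percentile(d,99))*1000))
    print(nm,round(zl-k[2],3),round(zh-k[2],3),len(q),out)
```

```text
[0.43982041 0.37176012 0.25769904]
s -0.008 0.072 663 [56, 60, 49, 25, 32, 53, 60, 52, 32, 16, 24, 44]
s 0.072 0.122 1166 [64, 66, 53, 26, 34, 57, 66, 61, 45, 17, 26, 50]
s 0.122 0.182 1116 [31, 38, 40, 40, 40, 39, 37, 35, 25, 9, -3, 16]
s 0.182 0.242 1228 [32, 40, 41, 42, 43, 40, 39, 35, 23, 5, -4, 16]
s 0.242 0.342 3594 [54, 58, 48, 62, 61, 51, 74, 82, 69, 37, 9, 36]
t -0.008 0.072 61 [59, 50, 32, 10, -15, -30, -31, -23, -8, 10, 32, 52]
t 0.072 0.122 133 [68, 66, 52, 24, -9, -36, -42, -35, -19, 3, 34, 58]
t 0.122 0.182 21 [35, 23, 5, -15, -30, -34, -20, -1, 18, 33, 39, 38]
t 0.242 0.342 128 [58, 58, 45, 53, 46, 28, 3, 44, 76, 88, 76, 50]
```

View pics/scene6.png

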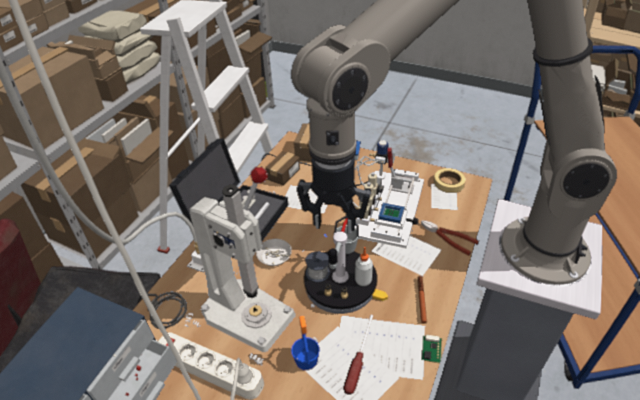

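The arm is over the knob. The press's red ball at (258,175) is the nearest obstacle, about 40 mm clear of the wrist along the arc.

```bash
python3 go.py .4414 .3765 .178; python3 -m jog '[[0.1,0.1,2,0],[0.2,0.1,4,0],[0.2,0.1,6,0],[0.2,0.1,7.5,0],[0.2,0.1,7.9,0],[0.2,0.1,7.9,0],[0.2,0.1,7.9,0],[0.2,0.1,7.9,0]]'; python3 go.py .4414 .3765 .178
```

```text
t 9.03 pos [0.4398 0.3718 0.2577] yaw 10.5 tilt [-0.    -0.002 -1.   ] q [-0.25  0.38 -0.72  1.73  0.27  1.14 -0.86] F [ 0.5 -1.   0.3] w 0.65 g 0.0
shift cm [0.45 0.25 7.97]
t: 9.7
eef_pos: [0.4406, 0.3758, 0.1805]
tool_rot: [0.0, 0.639, 0.769, 0.001]
contact_force: [-0.7, -0.8, 0.8]
gripper_width: 0.652
grasp_force: 0.0
t 9.7 pos [0.4406 0.3758 0.1805] yaw 10.6 tilt [ 0.002  0.001 -1.   ] q [-0.28  0.46 -0.69  1.81  0.34  1.   -0.93] F [-0.7 -0.8  0.8] w 0.652 g 0.0
shift cm [0.05 0.09 0.25]
```

```bash
python3 -m jog '[[0,0,0.2,0],[0,0,0.2,0],[0,0,0.2,0],[0,0,0.2,0],[0,0,0.2,0],[0,0,0.2,0],[0,0,0.2,0],[0,0,0.2,0]]' 1 40; python3 go.py
python3 - <<'E'
# arc waypoints in tool axes, from present knob angle round the axis to 0
import numpy as np
from station import bot
from scipy.spatial.transform import Rotation as R
o=bot.get_obs(); w,x,y,z=o['tool_rot']; r=R.from_quat([x,y,z,w]).as_matrix(); p=o['eef_pos']
a=np.array([.4556,.3045]); d=p[:2]-a; th=np.degrees(np.arctan2(d[1],d[0])); print('angle',th,'rad',np.hypot(*d))
for t in np.linspace(th,0,19)[1:]:
    q=a+.075*np.array([np.cos(np.radians(t)),np.sin(np.radians(t))]); q0=a+.075*d/np.hypot(*d)
    print(t.round(1),(100*r.T@np.r_[q-q0,0]).round(2)[:2])
E
```

```text
t: 10.37
eef_pos: [0.4403, 0.3758, 0.1779]
tool_rot: [0.0, 0.639, 0.769, 0.0]
contact_force: [-0.1, -1.3, 5.1]
gripper_width: 0.217
grasp_force: 39.3
t 10.37 pos [0.4403 0.3758 0.1779] yaw 10.6 tilt [ 0.001  0.    -1.   ] q [-0.29  0.46 -0.69  1.81  0.35  0.99 -0.93] F [-0.1 -1.3  5.1] w 0.217 g 39.3
angle 102.13755159948941 rad 0.07288543792047741
96.5 [-0.02  0.74]
90.8 [-0.11  1.48]
85.1 [-0.27  2.2 ]
79.4 [-0.5   2.91]
73.8 [-0.8   3.59]
68.1 [-1.17  4.23]
62.4 [-1.6   4.84]
56.7 [-2.09  5.4 ]
51.1 [-2.63  5.91]
45.4 [-3.22  6.36]
39.7 [-3.85  6.75]
34.0 [-4.51  7.08]
28.4 [-5.21  7.34]
22.7 [-5.92  7.54]
17.0 [-6.66  7.66]
11.3 [-7.4  7.7]
5.7 [-8.14  7.68]
0.0 [-8.88  7.57]
```

```bash
python3 -m jog '[[0,0.2,0,0],[0,0.5,0,0],[-0.05,0.9,0,0],[-0.1,1.3,0,0],[-0.15,1.65,0,0],[-0.25,2,0,0],[-0.35,2.4,0,0],[-0.5,2.8,0,0],[-0.65,3.2,0,0],[-0.8,3.6,0,0],[-1,3.9,0,0],[-1.2,4.25,0,0],[-1.4,4.55,0,0],[-1.6,4.85,0,0],[-1.85,5.15,0,0],[-2.1,5.4,0,0],[-2.35,5.65,0,0],[-2.6,5.9,0,0],[-2.6,5.9,0,0]]'; python3 go.py
python3 - <<'E'
from h import *
s=grab('scene')
cv2.imwrite('pics/c7.png',cv2.resize(s['pixels'][170:320,250:420],None,fx=3.5,fy=3.5,interpolation=cv2.INTER_CUBIC)[...,::-1])
E
```

```text
t: 11.95
eef_pos: [0.5033, 0.3606, 0.178]
tool_rot: [0.0, 0.639, 0.769, 0.0]
contact_force: [0.2, -2.4, 5.8]
gripper_width: 0.216
grasp_force: 39.4
t 11.95 pos [0.5033 0.3606 0.178 ] yaw 10.6 tilt [ 0.001 -0.    -1.   ] q [-0.24  0.52 -0.66  1.71  0.36  1.03 -0.84] F [ 0.2 -2.4  5.8] w 0.216 g 39.4
```

View pics/c7.png

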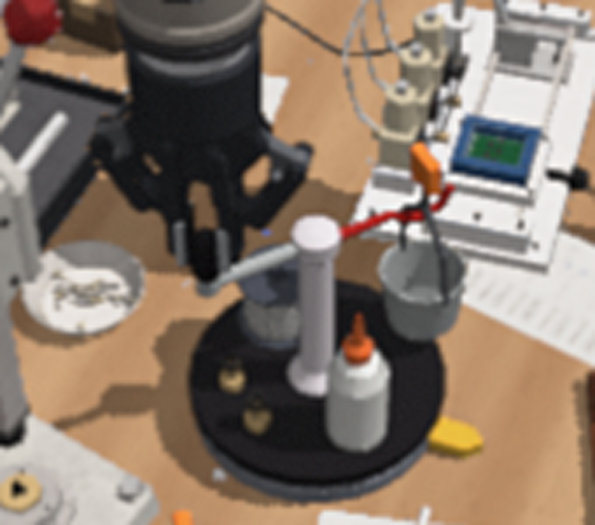

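The knob is gripped at (205,255) and the carousel has turned about half way. The pail is still on the hook at (425,220), so I'll carry on along the arc.

```bash
python3 -m jog '[[-0.1,0.1,0,0],[-0.35,0.25,0,0],[-0.6,0.45,0,0],[-0.9,0.65,0,0],[-1.25,0.85,0,0],[-1.6,1.05,0,0],[-1.9,1.2,0,0],[-2.25,1.33,0,0],[-2.6,1.45,0,0],[-2.95,1.55,0,0],[-3.35,1.65,0,0],[-3.7,1.7,0,0],[-4.05,1.76,0,0],[-4.4,1.79,0,0],[-4.8,1.8,0,0],[-5.2,1.79,0,0],[-5.5,1.77,0,0],[-5.8,1.74,0,0],[-6.1,1.7,0,0],[-6.25,1.67,0,0]]'; python3 -m jog '[[0,0,0,0],[0,0,0,0],[0,0,0,0],[0,0,0,0],[0,0,0,0],[0,0,0,0]]'; python3 go.py
python3 - <<'E'
from h import *
s=grab('scene');t=grab('top')
h=cv2.cvtColor(s['pixels'],cv2.COLOR_RGB2HSV).astype(int);PS=cloud(s)
R=((h[...,0]<5)|(h[...,0]>174))&(h[...,1]>150)&(PS[...,2]>.135)&(PS[...,2]<.175)&(np.hypot(PS[...,0]-.4556,PS[...,1]-.3045)<.12); q=PS[R]; print('hook',len(q)); print(q[np.argsort(q[:,0])][::max(1,len(q)//8)].round(3))
d=cv2.fitLine(q[:,:2].astype(np.float32),cv2.DIST_L2,0,.01,.01).ravel(); print('dir deg',np.degrees(np.arctan2(d[1],d[0])),d)
ye=(h[...,0]>20)&(h[...,0]<32)&(h[...,1]>180)&(np.hypot(PS[...,0]-.35,PS[...,1]-.303)<.05); y=PS[ye];print('pointer',y.mean(0),y[np.argmin(y[:,0])])
o=(h[...,0]>5)&(h[...,0]<20)&(h[...,1]>150)&(PS[...,2]>.15)&(np.hypot(PS[...,0]-.375,PS[...,1]-.3)<.06); print('tab',PS[o].mean(0),PS[o][:,2].min(),PS[o][:,2].max())
cv2.imwrite('pics/c8.png',np.hstack([cv2.resize(i,None,fx=2.6,fy=2.6,interpolation=cv2.INTER_CUBIC) for i in(s['pixels'][170:320,260:410],t['pixels'][150:300,220:370])])[...,::-1])
E
```

```text
t: 13.67
eef_pos: [0.531, 0.3028, 0.178]
tool_rot: [0.0, 0.639, 0.769, 0.001]
contact_force: [-0.2, 1.2, 5.6]
gripper_width: 0.216
grasp_force: 39.4
t: 14.17
eef_pos: [0.531, 0.3026, 0.1779]
tool_rot: [0.0, 0.639, 0.769, 0.0]
contact_force: [-0.8, -0.9, 7.3]
gripper_width: 0.215
grasp_force: 39.5
t 14.17 pos [0.531  0.3026 0.1779] yaw 10.6 tilt [ 0.001  0.    -1.   ] q [-0.14  0.51 -0.65  1.73  0.35  1.02 -0.73] F [-0.8 -0.9  7.3] w 0.215 g 39.5
hook 91
[[0.357 0.308 0.164]
 [0.37  0.304 0.151]
 [0.386 0.31  0.156]
 [0.396 0.308 0.157]
 [0.404 0.311 0.16 ]
 [0.412 0.307 0.159]
 [0.42  0.306 0.161]
 [0.428 0.31  0.162]
 [0.435 0.309 0.161]]
dir deg -0.68265945 [ 0.999929   -0.01191437  0.40245914  0.30811158]
pointer [0.35491096 0.30863893 0.01224964] [0.33841463 0.30863192 0.00889086]
tab [0.37594434 0.31172085 0.18897464] 0.15102709171405126 0.20085951502985944
```

View pics/c8.png

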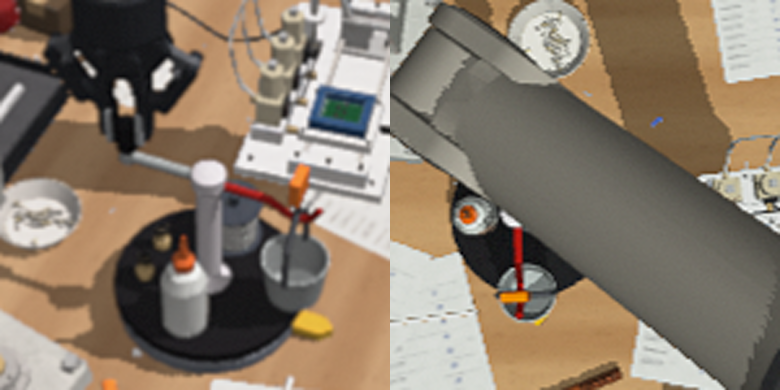

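The red hook with the pail now stands over the pointer and the knob is held. The readings put it 1–3° past, so I'll nudge it back 2 mm and hand in.

```bash
python3 -m jog '[[0.1,0,0,0],[0.2,0,0,0],[0.2,0,0,0],[0.2,0,0,0],[0.2,0,0,0],[0.2,0,0,0],[0.2,0,0,0],[0.2,0,0,0],[0.2,0,0,0],[0.2,0,0,0],[0.2,0,0,0],[0.2,0,0,0]]'; python3 -c "
from station import bot
print(bot.hand_in())"
```

```text
t: 15.27
eef_pos: [0.5309, 0.3047, 0.178]
tool_rot: [0.0, 0.639, 0.769, 0.001]
contact_force: [0.1, -0.6, 5.8]
gripper_width: 0.217
grasp_force: 39.4
the job is handed in; nothing more can be done
None
```

The job is handed in (no verdict returned): at my last check the pail hung on the red hook within about 3° of the yellow pointer, and I still grip the crank knob at about 39 N.

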